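# Push the lid of the tidy tip box shut

## Task

Two identical green tin boxes of copper welding tips stand open on the left of the bench; in one of them somebody has left a big steel bolt and a nut on top of the tips. With the fingertips alone, gently push the lid of the other box, the one with nothing but tips in it, over and down until it is fully shut (the hinges are stiff); leave the box with the bolt and nut open. Grip and lift nothing, and leave the boxes, the bolt and nut and the things around them where they are.

Things in the scene. Friction and masses are not known exactly. Their poses are not given: they have to be found in the camera images.
- tip_box: The box to shut: green sheet-steel box, 69 x 120 x 38 mm shut, walls 34 mm high, 2 mm thick; stands loose on the table, 0.6 to 1.3 kg; only its rows of small copper tips (fixed) in it. Origin: centre of its underside. x points from its front to the long side with the lid hinge (away from the robot, roughly world +y, up to 30 degrees off), y along its length, z up
- tip_box_lid (a joint): Lid angle: 0 shut (flat on the box), 1.57 upright, 1.92 rad its open stop; starts at 1.7 to 1.91, leaning back over the hinge side. Stiff, damped hinge, no catch or handle: the lid stays wherever it is left and must be pushed over and then down until flat. Sheet 64 x 120 x 2 mm. About 2 N on its back near the free edge moves it; once flat on the rim it stops hard
- tip_box_hinge (a point): Middle of the lid hinge of the box to shut, on its long back side at the rim (35 mm above the table, 33 mm behind the box centre). Axes as the lid's: x along the lid from the free edge to the hinge, y along the hinge, z out of the lid's outer face
- tip_box_lid_edge (a point): Middle of the free long edge of that lid, 65 mm from the hinge line; about 95 mm above the table when open, 100 mm when upright and 36 mm when shut
- bolt_box: The box to leave open (same look): green sheet-steel box, 69 x 120 x 38 mm shut, walls 34 mm high, 2 mm thick; stands loose on the table, 0.6 to 1.3 kg; a steel bolt and nut lie in it on the tips. Origin: centre of its underside. x points from its front to the long side with the lid hinge (away from the robot, roughly world +y, up to 30 degrees off), y along its length, z up
- bolt_box_lid (a joint): Lid angle: 0 shut (flat on the box), 1.57 upright, 1.92 rad its open stop; starts at 1.7 to 1.91, leaning back over the hinge side. Stiff, damped hinge, no catch or handle: the lid stays wherever it is left and must be pushed over and then down until flat. Sheet 64 x 120 x 2 mm. About 2 N on its back near the free edge moves it; once flat on the rim it stops hard
- tube: Bystander: round grey steel tube off-cut, 34 mm thick, 100 mm long, lying on the table near the candle stand; it can roll. Origin: underside of its middle
- gel_tin: Bystander: blue tin with a silver lid, 68 mm wide, 53 mm high, standing on the table. Origin: centre of its underside
- can: Bystander: white aerosol can with a red cap, 58 mm wide, 217 mm high, standing beyond the boxes. Origin: centre of its underside
- candle_stand (a point): Obstacle, bolted down: the foot of a tall cast candle stand at the front middle of the table. Its upright is a post 60 mm thick and 640 mm high (foot 124 mm wide); its curved arms are thin trim. Both boxes lie to the left of it: come from the left
- bolt: Big steel hex bolt, 81 mm long, head 30 mm, lying along the length of the box to leave open. Origin: underside of its middle; y along it
- nut: Steel hex nut, 26 x 30 x 13 mm, lying flat beside the bolt. Origin: centre of its underside
Not all that is in view belongs to the job. What is shaped like the tip_box but red is not meant. What is shaped like the bolt but red is not meant.

How it is judged:
By the outcome, as a careful person would: the job done as asked, in the order asked, and still so for the second after the job is handed in, with the robot touching nothing.
It also fails if it takes over 32 s, if anything falls off the work surface, if the arm or the gripper's body presses on something with over 40 N, if the wrist force passes 120 N, or if a joint passes its speed limit or range.

## Robot

A 7-joint arm with a two-finger parallel gripper is mounted at the origin on the work surface; the furniture and walls round the work are solid. World frame = base frame: x ahead of the robot, y to its left, z up, the work surface at z = 0. Lengths are in m, angles in rad, forces in N, time in s.
With the tool pointing down it reaches from about 0.4 to 0.85 m from the base axis. Payload 10.4 kg.
Tool frame: the origin (TCP) lies at the very end of the fingers, on their centre line; the grasp point (between the pads) lies 19 mm behind it; z points along the fingers, y is the line along which they close (so a half turn about z gives the same grasp; the last joint's range is limited). The gripper opens to 85 mm and grips with 20 to 120 N. Pads are 22 mm wide; open, the fingers measure 114 mm over their backs; the gripper's body (76 mm by 85 mm) begins 54 mm behind the grasp point. The pads swing forward as they close: fully open they stand 13 mm farther back than shut.
Start: joints at [1.133, 0.332, -0.065, 1.46, 0.022, 1.35, -0.088], TCP at [0.252, -0.572, 0.231] pointing down, gripper open.
Joint ranges: [-2.6, 2.6], [-0.5, 2.12], [-1.47, 1.34], [0.16, 2.42], [-1.27, 4.41], [0.06, 2.06], [-2.6, 2.6]. Speed limits (rad/s): [2.22, 2.22, 2.79, 2.79, 3.14, 3.14, 3.14].

## Interface

Orientations are given as a unit quaternion [x, y, z, w].
In Python, from workcell import manip, vision, order gives the robot as it stands. The module is installed in compiled form; this text tells all that it offers.
- The arm moves only by the tool move_arm, never from a script. Its argument "motion" is a list of rows, each a list of 3 entries, a list of its own where there are three numbers: the shift along the tool's x, y, z scaled (see below), then the turn, a rotation vector about the tool's x, y, z scaled (see below), then the opening, from -1 (shut) to 1 (fully open). In form: [[[dx, dy, dz], [wx, wy, wz], hand], ...]. A call has 1 to 12 rows; each row shifts and turns the commanded pose from where the row before left it, along the tool's axes as they then stand; what a row does not reach is not made up. The controller multiplies each number of a shift by 0.75 m and each number of a turn by pi/4 rad. A row lasts 1/10 s, in which the tool goes at most 50 mm and 8.59 degrees, less where a joint would pass 70% of its speed; a pose out of reach is approached as far as the arm can. A call with a number of a shift or a turn outside -1 to 1 is refused whole. A call with a gripper value outside its range is refused whole. The fingers move at their own pace and stop on an object; "newtons" is the grip in N (left out, the last holds). Time passes only in rows, so rows that do not move let the fingers close. It gives the time, the measured TCP pose, the force, the opening and the grip force at its end, in the units of the state.
- manip.get_obs(): the state, without advancing time (a new reading comes with each control period).
- vision.camera(name): name is "scene" or "top" or "wrist"; returns a dict with "pixels" (400x640x3 uint8, red, green, blue), "fx", "fy", "cx", "cy" (pixels), "k1" (the pictures are not rectified: a ray, as slopes to the right and down, at radius r is drawn at 1 + k1 r^2 times it, then the intrinsics apply), "R" (3x3) and "t" (3): a world point X has camera coordinates R X + t. Camera axes: x right, y down, z forward; pixel columns grow to the right and rows downward; lengths in m; the calibration is good to about 2 mm. A picture is of the moment at which its call begins. There is no depth.
- order.hand_in(): hands the job in; it is judged then, once.
The state is a dict: "clock": time; "joint_pos": joint angles; "joint_velocities": joint speeds; "tau": joint torques, N m; "position": TCP position; "ee_rot": TCP orientation; "ft_force": force on the tool from outside, world axes, zero at the start; "torque": the same for the moment, N m; "grip_width": opening from 0.0 (shut) to 1.0 (fully open); "grasp_force": force on a finger pad.
Only numpy, scipy, OpenCV 4.12 (cv2) and the standard library are available. Lean on these libraries where they do the work, as an engineer would, in place of code of your own. Each camera call takes 0.05 s, during which the arm holds its last target. There are 200 camera calls.

## Working session

There is one attempt and no reset: what is moved stays moved. The work goes in short steps, Python scripts to look and compute and a tool call to move; the robot and the scene stay as the last step left them, time stands still between calls to the robot, and variables do not carry over. Pictures are saved under pics/ and viewed, at most 10 in all, crops included, and the job is handed in when it is done.

Besides the shell and the picture viewer there is one more tool, called after "Emit:" as name([rows], argument=value, ...), one row to a line, values as JSON. move_arm: Moves the arm, as the interface text tells. Its arguments: {"type":"object","properties":{"motion":{"type":"array"},"newtons":{"type":"number"}},"required":["motion"]}

```bash
mkdir -p pics; cat > h.py <<'E'
import numpy as np, cv2
from workcell import manip, vision, order
from scipy.spatial.transform import Rotation as Rn
def save(c,n): cv2.imwrite(n,c["pixels"][:,:,::-1])
def ray(c,u,v):
    d=np.array([(u-c["cx"])/c["fx"],(v-c["cy"])/c["fy"]]); s=d.copy()
    for _ in range(20): s=d/(1+c["k1"]*(s@s))
    R=np.array(c["R"]); t=np.array(c["t"]); w=R.T@np.array([s[0],s[1],1]); return -R.T@t, w/np.linalg.norm(w)
def atz(c,u,v,z):
    o,w=ray(c,u,v); return o+w*(z-o[2])/w[2]
def tri(a,b):
    A=np.zeros((3,3));B=np.zeros(3)
    for c,u,v in (a,b):
        o,w=ray(c,u,v);P=np.eye(3)-np.outer(w,w);A+=P;B+=P@o
    return np.linalg.solve(A,B)
def proj(c,X):
    p=np.array(c["R"])@X+np.array(c["t"]); s=p[:2]/p[2]; s=s*(1+c["k1"]*(s@s)); return [c["fx"]*s[0]+c["cx"],c["fy"]*s[1]+c["cy"]]
E
python3 - <<'E'
from h import *
import pickle
cs={n:vision.camera(n) for n in("scene","top")}
pickle.dump(cs,open("c.pkl","wb"))
for n in cs: save(cs[n],f"pics/{n}0.png"); c=cs[n]; print(n,c["fx"],c["k1"],-np.array(c["R"]).T@c["t"])
print(manip.get_obs())
E
```

```text
scene 486.3455102476 -0.10229079586292089 [0.95651465 0.78144779 1.02726418]
top 433.4899778782646 -0.0970060234998486 [0.26488572 0.13946837 0.96311134]
{'clock': 0.1, 'joint_pos': array([ 1.13336473,  0.33279685, -0.0646896 ,  1.46079835,  0.02160854,
        1.34992967, -0.08846945]), 'joint_velocities': array([ 4.94889838e-05, -3.42040936e-04, -1.19167678e-03, -4.64001721e-03,
       -9.95262232e-04, -1.18819512e-04, -2.43676161e-04]), 'tau': array([ 1.40621345e-03, -6.26745486e+01,  4.93201276e-02, -3.92431748e+01,
        1.63523405e-02,  6.87904540e-03,  3.43595650e-05]), 'position': array([ 0.25175824, -0.57170262,  0.23063103]), 'ee_rot': array([ 9.78561987e-01,  2.05951586e-01, -1.59890490e-04, -5.97269726e-04]), 'ft_force': array([ 0.0313989 , -0.60137498, -0.3402874 ]), 'torque': array([ 0.00731716,  0.03930499, -0.04112889]), 'grasp_force': 0.0, 'grip_width': 1.0051227766055095}
```

View pics/scene0.png

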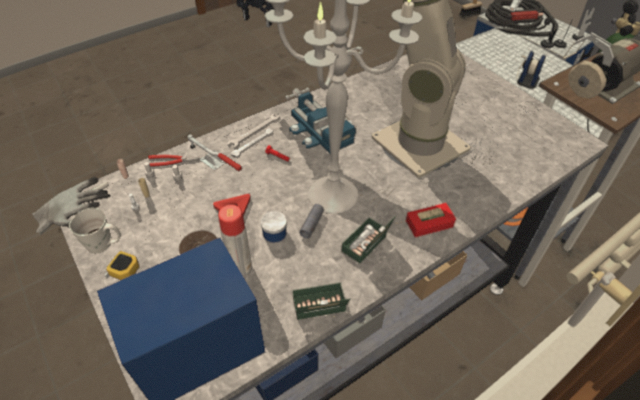

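View pics/top0.png

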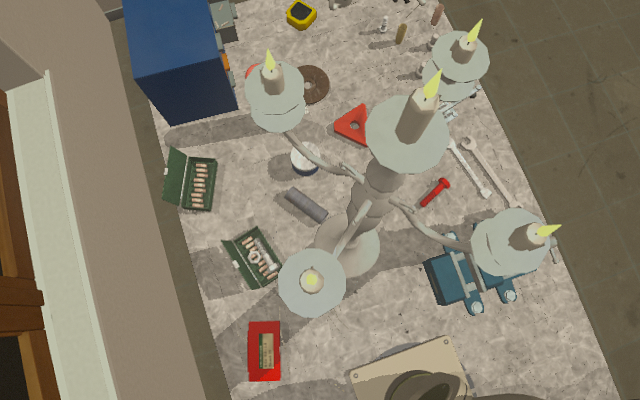

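```bash
python3 - <<'E'
from h import *
import pickle
cs=pickle.load(open("c.pkl","rb"))
t=cs["top"]["pixels"][135:305,155:315,::-1]; s=cs["scene"]["pixels"][205:330,280:440,::-1]
t=cv2.resize(t,None,fx=2.5,fy=2.5*1,interpolation=2); s=cv2.resize(s,None,fx=2.5,fy=2.5,interpolation=2)
s=np.vstack([s,np.zeros((t.shape[0]-s.shape[0],s.shape[1],3),np.uint8)])
cv2.imwrite("pics/crop1.png",np.hstack([t,s])); print(t.shape)
c=cs["top"]
for n,u,v,z in [("post",347,250,0.02),("boxA ctr",200,184,.034),("boxB",262,257,.034),("can",262,78,.21),("tin",305,158,.053),("tube",307,205,.017),("red",264,350,.03),("bluecorner",180,122,0)]: print(n,atz(c,u,v,z).round(3))
c=cs["scene"]
for n,u,v,z in [("post",334,195,0.0),("can",233,213,.217),("bluebox front lowR",263,340,0.),("bluetop",250,245,.2)]: print(n,atz(c,u,v,z).round(3))
print("bluetop tri",tri((cs["top"],240,105),(c,217,240)))
E
```

```text
(425, 400, 3)
post [0.354 0.028 0.02 ]
boxA ctr [0.599 0.291 0.034]
boxB [0.398 0.207 0.034]
can [0.704 0.092 0.21 ]
tin [0.574 0.05  0.053]
tube [0.479 0.078 0.017]
red [0.213 0.263 0.03 ]
bluecorner [ 0.779  0.302 -0.   ]
post [0.366 0.026 0.   ]
can [0.706 0.103 0.217]
bluebox front lowR [0.765 0.299 0.   ]
bluetop [0.714 0.189 0.2  ]
bluetop tri [0.73046966 0.12538229 0.14067107]
```

View pics/crop1.png

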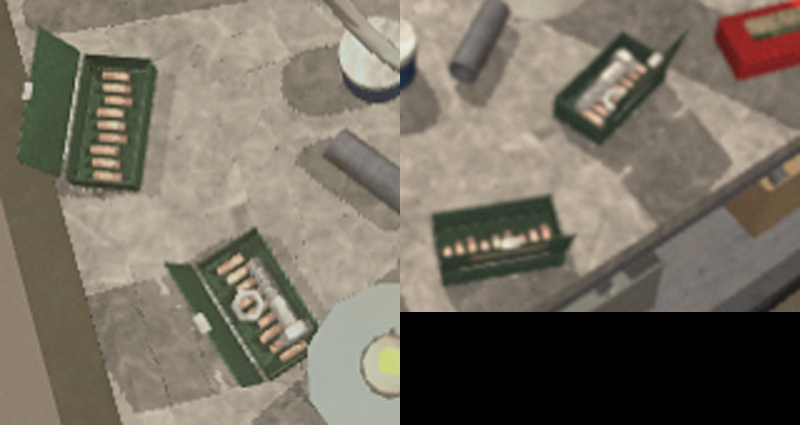

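Box A (top px ~190,180; scene ~320,300) holds only tips, so it is the target. Box B (top px 255,258; scene 368,240) has the bolt and nut and stays open. The red box (top px 264,350) is a decoy. Next I fit the poses.

```bash
cat > fit.py <<'E'
from h import *
from scipy.optimize import least_squares
def model(p):
    x,y,yaw,th=p; R=Rn.from_euler('z',yaw).as_matrix(); o=np.array([x,y,0])
    L=lambda s,d:[.033-s*np.cos(th),d,.035+s*np.sin(th)]
    P=[L(.065,-.06),L(.065,.06),L(0,-.06),L(0,.06),[-.0345,-.06,.034],[-.0345,.06,.034]]
    return [o+R@np.array(q) for q in P]
E
python3 - <<'E'
from fit import *
import pickle
cs=pickle.load(open("c.pkl","rb")); c=cs["top"]
f=lambda l:[(155+u/2.5,135+v/2.5) for u,v in l]
# y axis of box: x->world +y, so box y ~ world -x (down in image)
A=f([(38,28),(20,160),(80,52),(68,188),(156,60),(140,188)])
A=[A[1],A[0],A[3],A[2],A[5],A[4]]
B=f([(168,265),(243,386),(196,262),(268,378),(256,230),(320,330)])
B=[B[1],B[0],B[3],B[2],B[5],B[4]]
im=cs["scene"]["pixels"][:,:,::-1].copy(); im=cv2.resize(im,None,fx=4,fy=4,interpolation=2)
ti=cv2.resize(c["pixels"][:,:,::-1],None,fx=4,fy=4,interpolation=2)
for n,pts,x0 in(("A",A,[.6,.29,1.57,1.8]),("B",B,[.4,.2,1.57,1.8])):
    best=None
    for flip in(0,1):
        q=[pts[i] for i in((1,0,3,2,5,4) if flip else range(6))]
        r=least_squares(lambda p:(np.array([proj(c,X) for X in model(p)])-q).ravel(),x0,loss="soft_l1")
        if best is None or r.cost<best.cost:best=r
    p=best.x; print(n,p.round(3),best.cost,best.fun.round(1)); print(np.round(model(p),3).tolist())
    for img,cc in((im,cs["scene"]),(ti,c)):
        P=[np.array(proj(cc,X))*4+1.5 for X in model(p)]
        for a,b in((0,1),(1,3),(3,2),(2,0),(2,4),(4,5),(5,3)): cv2.line(img,tuple(P[a].astype(int)),tuple(P[b].astype(int)),(0,255,255),1)
v=np.hstack([im[820:1320,1120:1520],ti[540:1040,600:1000]]) 
cv2.imwrite("pics/ov1.png",v)
# candle cups
for tp in((275,100),(408,130),(510,240),(312,282)):
  for sp in((279,8),(320,42),(407,20)):
    X=tri((c,*tp),(cs["scene"],*sp)); e=np.hypot(*(np.array(proj(c,X))-tp)); print(tp,sp,X.round(2),round(e,1)) if e<15 else 0
# cabinet top front corners
print(tri((c,168,124),(cs["scene"],175,400)),tri((c,237,108),(cs["scene"],264,325)))
E
```

```text
A [0.602 0.292 1.183 1.902] 4.331335039374119 [ 0.4  0.5 -0.3  1.7  1.   0.9 -1.  -2.3 -0.2 -0.7  0.2 -0.5]
[[0.678, 0.319, 0.096], [0.567, 0.365, 0.096], [0.67, 0.3, 0.035], [0.559, 0.345, 0.035], [0.645, 0.237, 0.034], [0.534, 0.283, 0.034]]
B [0.405 0.21  1.849 1.797] 11.820945004792522 [-2.1 -1.2  0.3  0.  -1.6  0.6  0.1  0.4  0.4 -4.   5.7  1.4]
[[0.449, 0.273, 0.098], [0.334, 0.24, 0.098], [0.453, 0.259, 0.035], [0.338, 0.226, 0.035], [0.472, 0.194, 0.034], [0.356, 0.161, 0.034]]
(275, 100) (320, 42) [0.47 0.11 0.56] 3.1
(408, 130) (320, 42) [ 0.41 -0.02  0.49] 14.6
(510, 240) (320, 42) [ 0.27 -0.17  0.36] 9.6
(312, 282) (407, 20) [0.28 0.13 0.56] 1.4
[ 0.9322793   0.31382505 -0.13377172] [ 0.75867453  0.19892659 -0.04838167]
```

View pics/ov1.png

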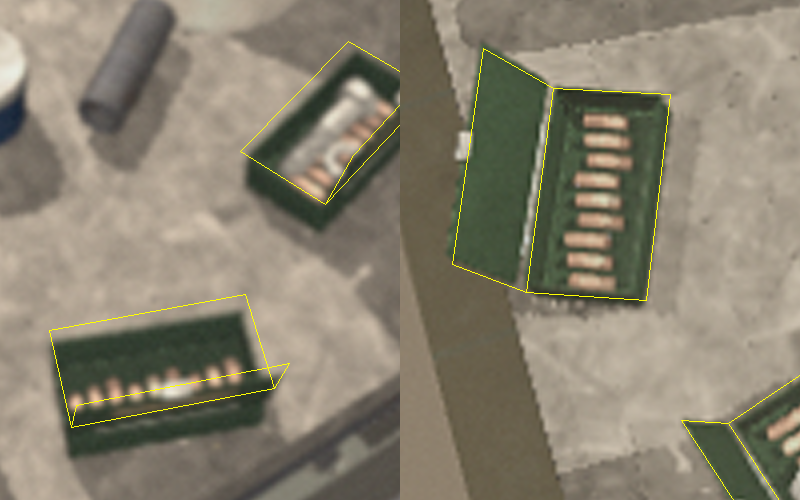

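```bash
python3 - <<'E'
from fit import *
import pickle
cs=pickle.load(open("c.pkl","rb")); c=cs["top"]; s=cs["scene"]
im=cv2.resize(s["pixels"][235:330,280:365,::-1],None,fx=6,fy=6,interpolation=2)
f=lambda l:[(155+u/2.5,135+v/2.5) for u,v in l]
A=f([(38,28),(20,160),(80,52),(68,188),(156,60),(140,188)])
g=lambda u,v:(280+u/4,205+v/4)
S=[g(55,343),g(241,315),g(72,458),g(266,420)]
def full(p):
    x,y,yaw,th=p;R=Rn.from_euler('z',yaw).as_matrix();o=np.array([x,y,0])
    M=model(p); b=[o+R@np.array([.0345,d,0]) for d in(-.06,.06)]
    return np.array([proj(c,X) for X in M]+[proj(s,X) for X in (M[4],M[5],b[0],b[1])])
# model idx 0 = -y end = +world x = image top
q=np.array(A+S)
r=least_squares(lambda p:(full(p)-q).ravel(),[.6,.29,1.2,1.85])
print(r.x.round(4),r.fun.reshape(-1,2).round(1).tolist()); print(np.round(model(r.x),3).tolist()); p=r.x
R=Rn.from_euler('z',p[2]).as_matrix(); M=model(p); M+=[np.array([p[0],p[1],0])+R@np.array([a,d,0]) for a,d in((.0345,-.06),(.0345,.06))]
P=[(np.array(proj(s,X))-[280,235])*6+2.5 for X in M]
for a,b in((0,1),(1,3),(3,2),(2,0),(2,4),(4,5),(5,3),(6,7),(2,6),(3,7)): cv2.line(im,tuple(P[a].astype(int)),tuple(P[b].astype(int)),(0,255,255) if a or b!=1 else (0,0,255),1)
cv2.imwrite("pics/ov2.png",im)
E
```

```text
[0.6036 0.2939 1.1822 1.8615] [[0.4, 0.2], [-0.3, 1.5], [0.0, 0.7], [-2.1, -2.6], [-1.2, -0.9], [-0.8, -0.7], [-1.6, -2.7], [0.8, -4.8], [0.1, 1.0], [1.1, 0.7]]
[[0.679, 0.319, 0.097], [0.568, 0.364, 0.097], [0.672, 0.302, 0.035], [0.561, 0.347, 0.035], [0.646, 0.239, 0.034], [0.535, 0.285, 0.034]]
```

View pics/ov2.png

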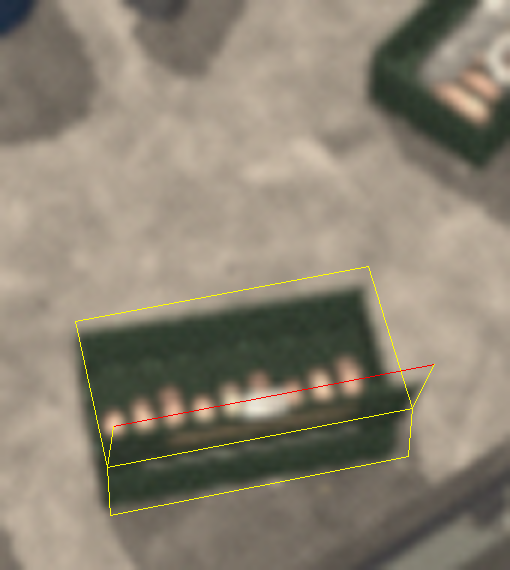

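Emit:
move_arm([
  [[0,0,-0.05],[0,0,0],-1],
  [[0,0,-0.066],[0,0,0],-1],
  [[0,0,-0.066],[0,0,0],-1],
  [[0,0,-0.066],[0,0,0],-1],
  [[0,0,-0.066],[0,0,0],-1],
  [[0,0,-0.066],[0,0,0],-1],
  [[0,0,0],[0,0,0],-1],
])

```text
clock: 0.8
position: [0.2521, -0.5723, 0.5239]
ee_rot: [0.979, 0.206, 0.002, 0.006]
ft_force: [-1.0, -0.2, 0.4]
grip_width: -0.0
grasp_force: 0.0
```

```bash
python3 - <<'E'
from h import *
o=manip.get_obs(); print(o["joint_pos"].round(3),o["position"].round(3))
# planar fit with the two poses (j3,j5 ~0), tool down: r=L1 s2+L2 s(2+4)
j=[[.3328,1.4608],[o["joint_pos"][1],o["joint_pos"][3]]]; r=[.6247,np.hypot(*o["position"][:2])]; z=[.2306,o["position"][2]]
A=np.array([[np.sin(a),np.sin(a+b)] for a,b in j]); print(np.linalg.solve(A,r))
B=np.array([[np.cos(a),np.cos(a+b)] for a,b in j]); L=np.linalg.solve(A,r); print(z-B@L)
E
```

```text
[ 1.104  0.389 -0.038  0.776  0.016  1.966 -0.081] [ 0.252 -0.572  0.524]
[0.52123363 0.46593492]
[-0.15907898 -0.14283048]
```

Emit:
move_arm([
  [[0,0.05,0.03],[0,0,0],-1],
  [[0,0.05,0.03],[0,0,0],-1],
  [[0.066,-0.0024,0],[0,0,-0.091],-1],
  [[0.066,-0.0024,0],[0,0,-0.091],-1],
  [[0.066,-0.0024,0],[0,0,-0.091],-1],
  [[0.066,-0.0024,0],[0,0,-0.091],-1],
  [[0.066,-0.0024,0],[0,0,-0.091],-1],
  [[0.066,-0.0024,0],[0,0,-0.091],-1],
  [[0.066,-0.0024,0],[0,0,-0.091],-1],
  [[0.066,-0.0024,0],[0,0,-0.091],-1],
  [[0.066,-0.0024,0],[0,0,-0.091],-1],
  [[0.066,-0.0024,0],[0,0,-0.091],-1],
])

```text
clock: 2.0
position: [0.6304, -0.3003, 0.4703]
ee_rot: [0.844, 0.536, -0.0, -0.001]
ft_force: [1.0, -0.1, 0.6]
grip_width: -0.003
grasp_force: 0.0
```

```bash
python3 - <<'E'
from h import *
c=vision.camera("top"); s=vision.camera("scene")
cv2.imwrite("pics/mid.png",np.hstack([cv2.resize(x["pixels"][:,:,::-1],(400,250)) for x in (c,s)]))
o=manip.get_obs(); print(o["joint_pos"].round(3),o["position"].round(3),np.hypot(*o["position"][:2]))
E
```

```text
[ 0.463  0.572 -0.219  0.629  0.123  1.95  -0.106] [ 0.633 -0.294  0.47 ] 0.6979137886302851
```

View pics/mid.png

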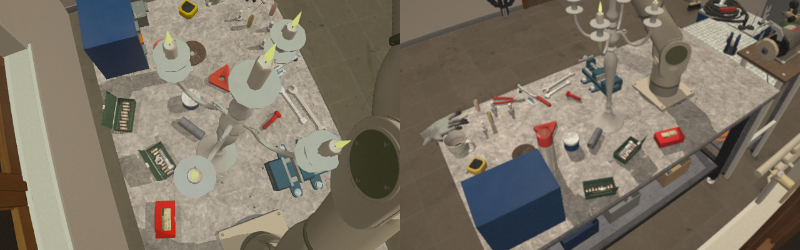

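Emit:
move_arm([
  [[0,0,0],[-0.19,0,0],-1],
  [[0,0,0],[-0.19,0,0],-1],
  [[0,0,0],[-0.19,0,0],-1],
  [[0,0,0],[0,0,0],-1],
])

```text
clock: 2.5
position: [0.6261, -0.3008, 0.4673]
ee_rot: [0.827, 0.524, 0.108, 0.171]
ft_force: [-0.3, 0.3, -0.1]
grip_width: 0.008
grasp_force: 0.0
```

```bash
python3 - <<'E'
from h import *
o=manip.get_obs(); q=o["joint_pos"]; p=o["position"]; print(q.round(3),p.round(3))
T=Rn.from_quat(o["ee_rot"]).as_matrix(); zt=T[:,2]; print(zt.round(3))
# chain: j1 about -z, j2 pitch, j3 about link, j4 pitch ...
def wrist(q,L1,L2):
    R=Rn.from_euler('z',-q[0])*Rn.from_euler('y',q[1]); e=R.apply([0,0,L1])
    for s in(-1,):
        R2=R*Rn.from_euler('z',s*q[2])*Rn.from_euler('y',q[3])
    return e,e+R2.apply([0,0,L2])
e,w=wrist(q,.521,.466)
print("elbow",e.round(3),"wrist",w.round(3))
d=p-w; print("p-w",d.round(3),"L3 from horizontal",(d[:2]@zt[:2])/(zt[:2]@zt[:2]))
E
```

```text
[ 0.579  0.179 -0.257  1.226  0.091  1.337 -0.109] [ 0.626 -0.301  0.467]
[ 0.358 -0.17  -0.918]
elbow [ 0.077 -0.051  0.513] wrist [ 0.511 -0.201  0.592]
p-w [ 0.115 -0.1   -0.125] L3 from horizontal 0.37003459233372243
```

Emit:
move_arm([
  [[0,0.025,-0.06],[0,0,0],-1],
  [[0,0.025,-0.06],[0,0,0],-1],
  [[0,0.025,-0.06],[0,0,0],-1],
  [[0,0,0],[0,0,0],-1],
])

```text
clock: 2.9
position: [0.6277, -0.3022, 0.6277]
ee_rot: [0.826, 0.523, 0.113, 0.176]
ft_force: [0.4, 0.2, -0.4]
grip_width: 0.003
grasp_force: 0.0
```

```bash
python3 - <<'E'
from h import *
o=manip.get_obs(); q=o["joint_pos"]; p=o["position"]; print(q.round(3),p.round(3))
a=q[1]; print("elbow r,z",.521*np.sin(a),.22+.521*np.cos(a),"wrist z",.22+.521*np.cos(a)+.466*np.cos(a+q[3]))
E
```

```text
[ 0.51   0.319 -0.246  0.704  0.137  1.707 -0.104] [ 0.628 -0.302  0.628]
elbow r,z 0.16332919635639634 0.7147368731129445 wrist z 0.9575734502535298
```

Emit:
move_arm([
  [[0.066,-0.0022,-0.001],[0,0.036,-0.0835],-1],
  [[0.066,-0.0022,-0.001],[0,0.036,-0.0835],-1],
  [[0.066,-0.0022,-0.001],[0,0.036,-0.0835],-1],
  [[0.066,-0.0022,-0.001],[0,0.036,-0.0835],-1],
  [[0.066,-0.0022,-0.001],[0,0.036,-0.0835],-1],
  [[0.066,-0.0022,-0.001],[0,0.036,-0.0835],-1],
  [[0.066,-0.0022,-0.001],[0,0.036,-0.0835],-1],
  [[0.066,-0.0022,-0.001],[0,0.036,-0.0835],-1],
  [[0.066,-0.0022,-0.001],[0,0.036,-0.0835],-1],
  [[0.066,-0.0022,-0.001],[0,0.036,-0.0835],-1],
  [[0.066,-0.0022,-0.001],[0,0.036,-0.0835],-1],
  [[0.066,-0.0022,-0.001],[0,0.036,-0.0835],-1],
])

```text
clock: 4.1
position: [0.6349, 0.2759, 0.6176]
ee_rot: [0.534, 0.821, 0.169, 0.11]
ft_force: [0.1, -0.3, -0.1]
grip_width: -0.001
grasp_force: 0.0
```

```bash
cat > plan.py <<'E'
from h import *
def frame(lean,bx):  # tool x ~ box x, tool y ~ hinge, tool z down leaning toward -box x
    b=np.array([np.cos(bx),np.sin(bx),0]); y=np.cross([0,0,-1],b); z=-np.sin(lean)*b-np.cos(lean)*np.array([0,0,1]); 
    return Rn.from_matrix(np.array([np.cross(y,z),y,z]).T)
def plan(p1,R1,n=None,o=None):
    o=o or manip.get_obs(); p=np.array(o["position"]); R=Rn.from_quat(o["ee_rot"])
    v=(R.inv()*R1).as_rotvec(); d=np.array(p1)-p
    n=n or int(max(np.ceil(np.linalg.norm(v)/.149),np.ceil(np.linalg.norm(d)/.049),1)); rows=[]
    for k in range(n):
        s=np.round(R.inv().apply((p1-p)/(n-k))/.75,4); w=np.round((R.inv()*R1).as_rotvec()/(n-k)/(np.pi/4),3)
        p=p+R.apply(s*.75); R=R*Rn.from_rotvec(w*np.pi/4); rows.append([s.tolist(),w.tolist(),-1])
    print(n,rows,p.round(3),R1.as_quat().round(3))
E
python3 - <<'E'
from plan import *
plan([.64,.42,.32],frame(.26,1.19))
E
```

```text
7 [[[0.0247, -0.0114, 0.0568], [0.089, -0.074, 0.134], -1], [[0.0269, -0.0102, 0.0561], [0.089, -0.074, 0.134], -1], [[0.0291, -0.0092, 0.0551], [0.088, -0.073, 0.134], -1], [[0.0313, -0.0086, 0.054], [0.088, -0.074, 0.133], -1], [[0.0335, -0.0083, 0.0527], [0.089, -0.074, 0.134], -1], [[0.0356, -0.0083, 0.0512], [0.089, -0.073, 0.133], -1], [[0.0376, -0.0086, 0.0498], [0.088, -0.074, 0.134], -1]] [0.64 0.42 0.32] [ 0.821  0.556 -0.107  0.073]
```

Emit:
move_arm([
  [[0.025,-0.011,0.057],[0.089,-0.074,0.134],-1],
  [[0.027,-0.01,0.056],[0.089,-0.074,0.134],-1],
  [[0.029,-0.009,0.055],[0.089,-0.074,0.134],-1],
  [[0.031,-0.009,0.054],[0.089,-0.074,0.134],-1],
  [[0.034,-0.008,0.053],[0.089,-0.074,0.134],-1],
  [[0.036,-0.008,0.051],[0.089,-0.074,0.134],-1],
  [[0.038,-0.009,0.05],[0.089,-0.074,0.134],-1],
  [[0,0,0],[0,0,0],-1],
  [[0,0,0],[0,0,0],-1],
])

```text
clock: 5.0
position: [0.6431, 0.4011, 0.3426]
ee_rot: [0.805, 0.582, -0.088, 0.074]
ft_force: [0.5, -0.6, 0.8]
grip_width: -0.001
grasp_force: 0.0
```

```bash
python3 - <<'E'
from h import *
import pickle
w=vision.camera("wrist"); s=vision.camera("scene"); pickle.dump({"wrist":w,"scene":s},open("c2.pkl","wb"))
cv2.imwrite("pics/w1.png",np.vstack([w["pixels"],s["pixels"][200:]])[:,:,::-1])
o=manip.get_obs(); print(o["joint_pos"].round(3),o["position"].round(3),o["ee_rot"].round(3))
E
```

```text
[-0.632  0.867 -0.191  0.431  0.295  2.031 -0.98 ] [0.642 0.401 0.346] [ 0.805  0.582 -0.086  0.072]
```

View pics/w1.png

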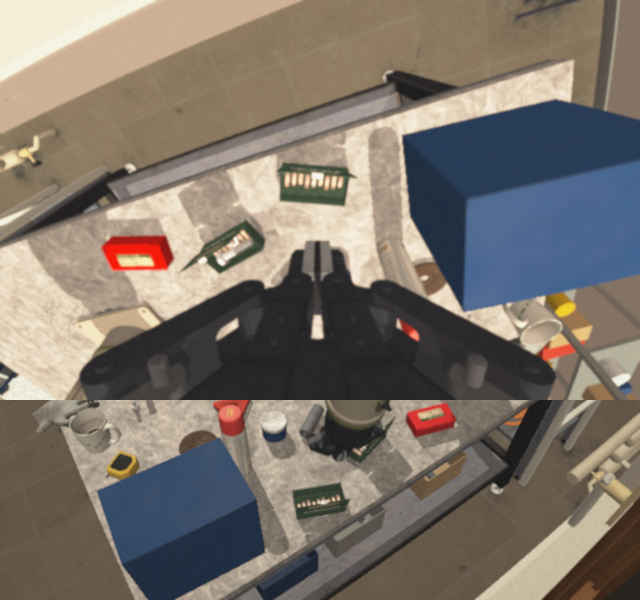

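```bash
python3 - <<'E'
from plan import *
import pickle
cs=pickle.load(open("c.pkl","rb")); c2=pickle.load(open("c2.pkl","rb")); t,s,w=cs["top"],cs["scene"],c2["wrist"]
print("wristcam",(-np.array(w["R"]).T@w["t"]).round(3))
for wp in((403,135),(465,197),(466,305),(420,212)):
  for n,c,l in(("top",t,((165,123),(237,108),(215,45),(143,70))),("scene",s,((101,291),(220,243),(263,345),(160,398)))):
    for q in l:
      X=tri((w,*wp),(c,*q)); e=np.hypot(*(np.array(proj(c,X))-q)); 
      if e<6: print(wp,n,q,X.round(3),round(e,1))
plan([.65,.41,.2],frame(.26,1.19))
E
```

```text
wristcam [0.674 0.5   0.464]
(403, 135) top (165, 123) [0.777 0.334 0.019] 0.6
(403, 135) scene (263, 345) [0.776 0.331 0.028] 3.3
(465, 197) top (143, 70) [0.794 0.312 0.207] 4.1
(466, 305) top (215, 45) [0.78 0.16 0.23] 5.4
(466, 305) top (143, 70) [0.733 0.287 0.311] 1.8
(466, 305) scene (220, 243) [0.771 0.17  0.229] 0.4
(420, 212) top (237, 108) [ 0.783  0.158 -0.014] 3.1
3 [[[0.019, 0.0009, 0.0621], [0.013, -0.015, 0.025], -1], [[0.0198, 0.0011, 0.0619], [0.014, -0.015, 0.025], -1], [[0.0205, 0.0015, 0.0616], [0.013, -0.016, 0.024], -1]] [0.65 0.41 0.2 ] [ 0.821  0.556 -0.107  0.073]
```

Emit:
move_arm([
  [[0.015,-0.004,0.0625],[0.013,-0.015,0.025],-1],
  [[0.015,-0.004,0.0625],[0.013,-0.015,0.025],-1],
  [[0.015,-0.004,0.0625],[0.013,-0.015,0.025],-1],
  [[0,0,0],[0,0,0],-1],
  [[0,0,0],[0,0,0],-1],
])

```text
clock: 5.6
position: [0.6351, 0.4035, 0.201]
ee_rot: [0.821, 0.556, -0.108, 0.073]
ft_force: [0.4, -0.5, 2.1]
grip_width: -0.002
grasp_force: 0.0
```

```bash
python3 - <<'E'
from h import *
import pickle
w=vision.camera("wrist"); c2=pickle.load(open("c2.pkl","rb")); c2["w2"]=w; pickle.dump(c2,open("c2.pkl","wb"))
a=np.array([proj(w,np.array(X)) for X in ([.603,.293,.035],[.624,.342,.097])]); u,v=a.mean(0).astype(int); print(a,u,v)
b=np.array([proj(c2["wrist"],np.array([.612,.318,.05]))])[0].astype(int); print(b)
u=min(max(u,100),540); v=min(max(v,75),325)
A=cv2.resize(w["pixels"][v-75:v+75,u-100:u+100],None,fx=4,fy=4,interpolation=2)[:,:,::-1]
print("crop origin",u-100,v-75); cv2.imwrite("pics/w2.png",A)
o=manip.get_obs(); print(o["joint_pos"].round(3),o["position"].round(3),o["ee_rot"].round(3))
E
```

```text
[[325.07297108 235.67493257]
 [328.75778793 231.68443066]] 326 233
[311 180]
crop origin 226 158
[-0.598  0.851 -0.209  0.763  0.271  1.771 -1.114] [0.636 0.404 0.203] [ 0.821  0.556 -0.106  0.073]
```

View pics/w2.png

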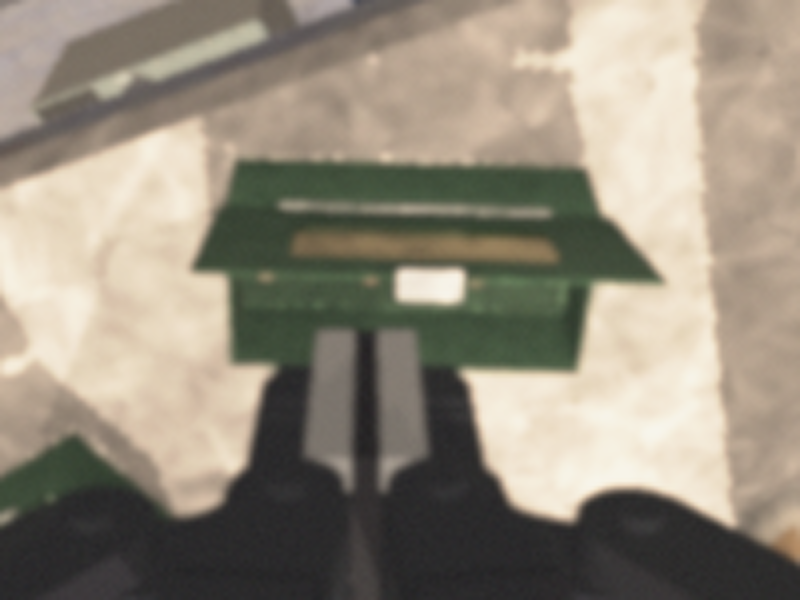

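```bash
cat > fit2.py <<'E'
from fit import *
import pickle
cs=pickle.load(open("c.pkl","rb")); c=cs["top"]; w=pickle.load(open("c2.pkl","rb"))["w2"]
f=lambda l:[(155+u/2.5,135+v/2.5) for u,v in l]
A=f([(38,28),(20,160),(80,52),(68,188),(156,60),(140,188)])
W=[(226+u/4-.4,158+v/4-.4) for u,v in((662,282),(193,268),(605,215),(218,207),(577,370),(232,362),(587,168),(236,160))]
def full(p,top):
    x,y,yaw,th=p;R=Rn.from_euler('z',yaw).as_matrix();o=np.array([x,y,0]); M=model(p)
    b=[o+R@np.array([.0345,d,0]) for d in(-.06,.06)]
    return np.array([proj(w,X) for X in M+b]+([proj(c,X) for X in M] if top else []))
for top in(0,1):
    r=least_squares(lambda p:(full(p,top)-(W+A if top else W)).ravel(),[.6,.29,1.2,1.85])
    print(r.x.round(4),r.fun.reshape(-1,2).round(1).tolist()); print(np.round(model(r.x),3).tolist())
E
python3 fit2.py
```

```text
[0.6082 0.2964 1.16   1.9043] [[1.7, -0.2], [-1.7, 0.4], [1.3, 0.8], [-0.1, 0.3], [0.9, 3.3], [-1.5, 3.4], [1.0, -2.8], [-1.6, -3.1]]
[[0.685, 0.322, 0.096], [0.575, 0.37, 0.096], [0.676, 0.303, 0.035], [0.566, 0.351, 0.035], [0.649, 0.241, 0.034], [0.539, 0.289, 0.034]]
[0.6071 0.295  1.1657 1.9137] [[0.7, 0.3], [-2.4, 1.4], [0.6, 1.7], [-0.6, 1.7], [0.5, 4.1], [-1.6, 4.5], [0.4, -1.9], [-2.1, -1.8], [-1.3, -1.4], [-2.9, -0.3], [-0.3, -0.7], [-3.3, -4.1], [-1.7, -1.8], [-2.2, -1.8]]
[[0.684, 0.322, 0.096], [0.574, 0.369, 0.096], [0.675, 0.302, 0.035], [0.565, 0.349, 0.035], [0.649, 0.24, 0.034], [0.538, 0.287, 0.034]]
```

```bash
python3 - <<'E'
from plan import *
b=np.array([np.cos(1.165),np.sin(1.165),0]); H=np.array([.620,.326,0])
R=frame(.26,1.165); P=H+.06*b+[0,0,.082]; print(P.round(3),R.as_matrix().round(3).tolist()); plan(P,R,6)
E
```

```text
[0.644 0.381 0.082] [[0.381, 0.919, -0.101], [0.888, -0.395, -0.236], [-0.257, 0.0, -0.966]]
6 [[[0.0029, 0.0035, 0.027], [0.002, -0.0, 0.005], -1], [[0.0029, 0.0035, 0.0269], [0.002, -0.0, 0.005], -1], [[0.003, 0.0035, 0.027], [0.002, -0.0, 0.005], -1], [[0.003, 0.0035, 0.0269], [0.001, -0.001, 0.005], -1], [[0.003, 0.0036, 0.0269], [0.002, -0.0, 0.005], -1], [[0.003, 0.0035, 0.027], [0.001, -0.001, 0.005], -1]] [0.644 0.381 0.082] [ 0.828  0.545 -0.108  0.071]
```

Emit:
move_arm([
  [[0.003,0.0035,0.027],[0.002,0,0.005],-1],
  [[0.003,0.0035,0.027],[0.002,0,0.005],-1],
  [[0.003,0.0035,0.027],[0.002,0,0.005],-1],
  [[0.003,0.0035,0.027],[0.002,0,0.005],-1],
  [[0.003,0.0035,0.027],[0.002,0,0.005],-1],
  [[0.003,0.0035,0.027],[0.002,0,0.005],-1],
  [[0,0,0],[0,0,0],-1],
  [[0,0,0],[0,0,0],-1],
])

```text
clock: 6.45
position: [0.6433, 0.3811, 0.0802]
ee_rot: [0.828, 0.545, -0.109, 0.071]
ft_force: [0.5, 0.7, -0.0]
grip_width: -0.001
grasp_force: 0.0
```

```bash
cat > arc.py <<'E'
from plan import *
b=np.array([np.cos(1.165),np.sin(1.165),0]); H=np.array([.620,.326,0])
def tcp(th,s=.052,t=.002): # (u,z)
    return np.array([-s*np.cos(th)+t*np.sin(th)+.0106, .035+s*np.sin(th)+t*np.cos(th)-.003])
def uz(p): return np.array([(p-H)@b,p[2]])
def rows(a,e):  # tool x,z shift units between (u,z) points; tool x=(.966b-.257z) tool z=(-.257b-.966z)
    d=e-a; return np.round(np.array([.966*d[0]-.257*d[1],-.257*d[0]-.966*d[1]])/.75,4)
E
python3 - <<'E'
from arc import *
o=manip.get_obs(); p=o["position"]; a=uz(p); print(p.round(4),a.round(4),"v",(p-H)@[.919,-.395,0],o["ft_force"].round(1))
print("to contact+",rows(a,tcp(1.9)),tcp(1.9))
th=np.linspace(1.9,0.2,12)
for i in range(11): print(th[i+1].round(2),rows(tcp(th[i]),tcp(th[i+1])),tcp(th[i+1]).round(4))
E
```

```text
[0.6433 0.3811 0.0802] [0.0599 0.0802] v -0.00033743735158898655 [ 0.5  0.7 -0. ]
to contact+ [-0.0395  0.01  ] [0.02930366 0.08056103]
1.75 [-0.0107 -0.0003] [0.0216 0.0829]
1.59 [-0.0106  0.0013] [0.0136 0.0839]
1.44 [-0.0103  0.0029] [0.0056 0.0838]
1.28 [-0.0097  0.0045] [-0.0023  0.0824]
1.13 [-0.0089  0.0059] [-0.0099  0.0798]
0.97 [-0.0079  0.0072] [-0.017   0.0761]
0.82 [-0.0067  0.0084] [-0.0235  0.0713]
0.66 [-0.0053  0.0093] [-0.0291  0.0656]
0.51 [-0.0038  0.01  ] [-0.0338  0.0591]
0.35 [-0.0022  0.0105] [-0.0375  0.0519]
0.2 [-0.0006  0.0107] [-0.04    0.0443]
```

Emit:
move_arm([
  [[-0.006,0.0015,0],[0,0,0],-1],
  [[-0.006,0.0015,0],[0,0,0],-1],
  [[-0.006,0,0.0015],[0,0,0],-1],
  [[-0.006,0,0.0015],[0,0,0],-1],
  [[-0.006,0,0.0015],[0,0,0],-1],
  [[-0.0055,0,0.0015],[0,0,0],-1],
  [[-0.004,0,0.001],[0,0,0],-1],
  [[-0.004,0,0],[0,0,0],-1],
  [[-0.004,0,0],[0,0,0],-1],
  [[-0.004,0,0],[0,0,0],-1],
])

```text
clock: 7.45
position: [0.6287, 0.3437, 0.0815]
ee_rot: [0.828, 0.545, -0.111, 0.071]
ft_force: [1.5, 1.4, -1.7]
grip_width: -0.003
grasp_force: 0.7
```

```bash
python3 - <<'E'
from arc import *
import pickle
o=manip.get_obs(); p=o["position"]; print(uz(p).round(4),(p-H)@[.919,-.395,0],o["ft_force"].round(1))
s=vision.camera("scene"); t=vision.camera("top"); w=vision.camera("wrist")
f=lambda c,y,x,h,wd:cv2.resize(c["pixels"][y:y+h,x:x+wd,::-1],(400,300),interpolation=2)
cv2.imwrite("pics/p1.png",np.vstack([np.hstack([f(s,250,270,75,100),f(t,135,145,90,120)]),np.hstack([f(w,110,200,195,260),f(s,150,160,240,320)])]))
E
```

```text
[0.0197 0.0815] 0.001005281551082553 [ 1.5  1.4 -1.7]
```

View pics/p1.png

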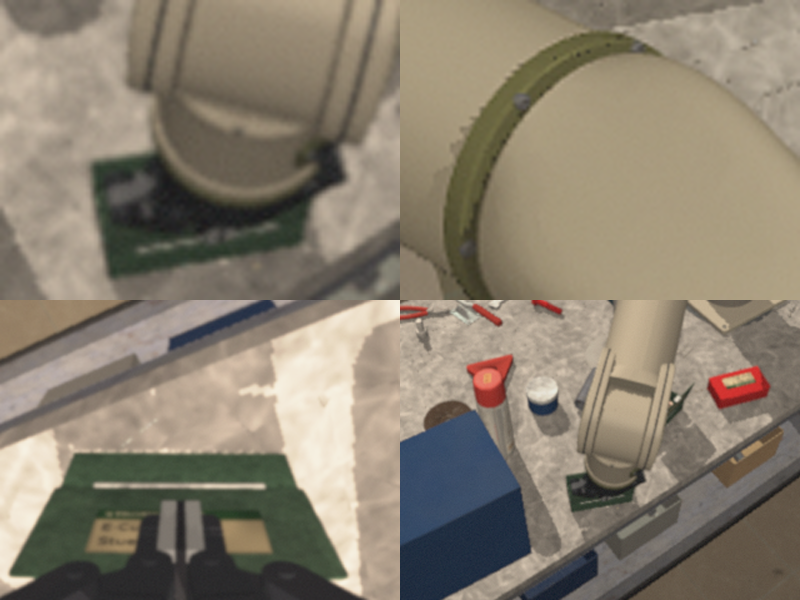

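Emit:
move_arm([
  [[-0.0035,0,-0.001],[0,0,0],-1],
  [[-0.0035,0,-0.001],[0,0,0],-1],
  [[-0.0035,0,0.0005],[0,0,0],-1],
  [[-0.0035,0,0.0005],[0,0,0],-1],
  [[-0.0035,0,0.001],[0,0,0],-1],
  [[-0.0035,0,0.001],[0,0,0],-1],
  [[-0.0035,0,0.001],[0,0,0],-1],
  [[-0.0033,0,0.0015],[0,0,0],-1],
  [[-0.0033,0,0.0015],[0,0,0],-1],
  [[-0.0033,0,0.0015],[0,0,0],-1],
])

```text
clock: 8.6
position: [0.6184, 0.3194, 0.0836]
ee_rot: [0.828, 0.545, -0.111, 0.071]
ft_force: [1.4, 0.9, -0.5]
grip_width: 0.006
grasp_force: 0.5
```

```bash
python3 - <<'E'
from arc import *
o=manip.get_obs(); p=o["position"]; print(uz(p).round(4),(p-H)@[.919,-.395,0],o["ft_force"].round(1))
E
```

```text
[-0.0067  0.0836] 0.0010945612538570888 [ 1.4  0.9 -0.5]
```

Emit:
move_arm([
  [[-0.0027,0,0.0032],[0,0,0],-1],
  [[-0.0027,0,0.0032],[0,0,0],-1],
  [[-0.0027,0,0.0032],[0,0,0],-1],
  [[-0.0027,0,0.0032],[0,0,0],-1],
  [[-0.0022,0,0.0028],[0,0,0],-1],
  [[-0.0022,0,0.0028],[0,0,0],-1],
  [[-0.0022,0,0.0028],[0,0,0],-1],
  [[-0.0018,0,0.0031],[0,0,0],-1],
  [[-0.0018,0,0.0031],[0,0,0],-1],
  [[-0.0018,0,0.0031],[0,0,0],-1],
])

```text
clock: 9.6
position: [0.6094, 0.2989, 0.0658]
ee_rot: [0.828, 0.545, -0.111, 0.071]
ft_force: [0.9, 1.2, 0.9]
grip_width: 0.005
grasp_force: 0.5
```

```bash
python3 - <<'E'
from arc import *
o=manip.get_obs(); p=o["position"]; print(uz(p).round(4),(p-H)@[.919,-.395,0],o["ft_force"].round(1))
E
```

```text
[-0.0291  0.0658] 0.0009969232851483514 [0.9 1.2 0.9]
```

Emit:
move_arm([
  [[-0.0013,0,0.0033],[0,0,0],-1],
  [[-0.0013,0,0.0033],[0,0,0],-1],
  [[-0.0013,0,0.0033],[0,0,0],-1],
  [[-0.0007,0,0.0035],[0,0,0],-1],
  [[-0.0007,0,0.0035],[0,0,0],-1],
  [[-0.0007,0,0.0035],[0,0,0],-1],
  [[-0.0002,0,0.0035],[0,0,0],-1],
  [[-0.0002,0,0.0035],[0,0,0],-1],
  [[-0.0002,0,0.0035],[0,0,0],-1],
])

```text
clock: 10.5
position: [0.6051, 0.2891, 0.0448]
ee_rot: [0.828, 0.545, -0.111, 0.071]
ft_force: [0.5, 0.6, 1.6]
grip_width: 0.002
grasp_force: 0.7
```

```bash
python3 - <<'E'
from arc import *
o=manip.get_obs(); p=o["position"]; print(uz(p).round(4),(p-H)@[.919,-.395,0],o["ft_force"].round(1))
E
```

```text
[-0.0398  0.0448] 0.0009191365501631348 [0.5 0.6 1.6]
```

Emit:
move_arm([
  [[0.0003,0,0.0013],[0,0,0],-1],
  [[0.0003,0,0.0013],[0,0,0],-1],
  [[0.0003,0,0.0013],[0,0,0],-1],
  [[0.0003,0,0.0013],[0,0,0],-1],
  [[0,0,0],[0,0,0],-1],
])

```text
clock: 11.0
position: [0.6049, 0.289, 0.0407]
ee_rot: [0.828, 0.545, -0.111, 0.071]
ft_force: [0.5, 0.7, 0.4]
grip_width: 0.001
grasp_force: 0.0
```

Emit:
move_arm([
  [[0.0003,0,0.0013],[0,0,0],-1],
  [[0.0003,0,0.0013],[0,0,0],-1],
  [[0,0,0],[0,0,0],-1],
])

```text
clock: 11.3
position: [0.605, 0.2889, 0.039]
ee_rot: [0.828, 0.545, -0.111, 0.071]
ft_force: [-1.7, -0.2, 1.3]
grip_width: 0.001
grasp_force: 0.5
```

Emit:
move_arm([
  [[0.0003,0,0.0013],[0,0,0],-1],
  [[0.0003,0,0.0013],[0,0,0],-1],
  [[0,0,0],[0,0,0],-1],
])

```text
clock: 11.6
position: [0.6051, 0.289, 0.0385]
ee_rot: [0.828, 0.545, -0.111, 0.071]
ft_force: [-3.8, -2.6, 11.9]
grip_width: 0.005
grasp_force: 5.8
```

Emit:
move_arm([
  [[0.0002,0,0.0008],[0,0,0],-1],
  [[0,0,0],[0,0,0],-1],
  [[-0.0003,0,-0.0013],[0,0,0],-1],
  [[-0.0006,0,-0.0026],[0,0,0],-1],
  [[-0.0026,0,-0.01],[0,0,0],-1],
  [[-0.008,0,-0.03],[0,0,0],-1],
  [[-0.015,0,-0.058],[0,0,0],-1],
  [[-0.015,0,-0.058],[0,0,0],-1],
  [[0.045,0,-0.03],[0,0,0],-1],
  [[0.045,0,-0.03],[0,0,0],-1],
  [[0,0,0],[0,0,0],-1],
  [[0,0,0],[0,0,0],-1],
])

```text
clock: 12.8
position: [0.6362, 0.3613, 0.1853]
ee_rot: [0.828, 0.545, -0.111, 0.071]
ft_force: [0.4, -1.0, 0.6]
grip_width: 0.002
grasp_force: 0.0
```

```bash
python3 - <<'E'
from arc import *
o=manip.get_obs(); print(o["position"].round(3),o["joint_pos"].round(2),o["ft_force"].round(1))
s=vision.camera("scene"); w=vision.camera("wrist")
f=lambda c,y,x,h,wd:cv2.resize(c["pixels"][y:y+h,x:x+wd,::-1],(400,300),interpolation=2)
cv2.imwrite("pics/p2.png",np.vstack([np.hstack([f(s,250,270,75,100),f(s,180,300,90,120)]),np.hstack([f(w,0,0,400,533),f(w,110,200,195,260)])]))
E
```

```text
[0.636 0.361 0.185] [-0.54  0.8  -0.21  0.89  0.26  1.7  -1.11] [ 0.4 -1.   0.6]
```

View pics/p2.png

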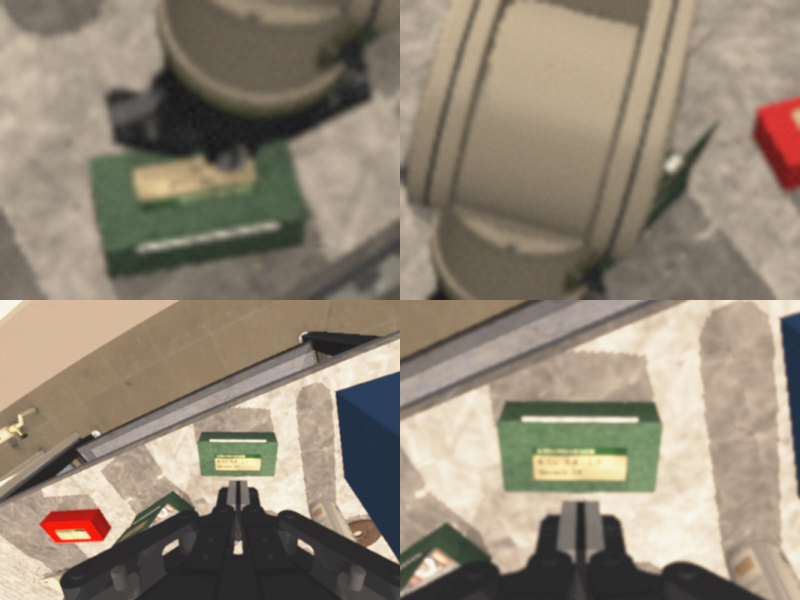

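The lid lies flat and box A has not moved: its lower corners are still at about (110,275) and (305,240) in the crop. Box B is still open and the gripper is clear.

```bash
python3 -c "
from workcell import order; print(order.hand_in())"
```

```text
the job is handed in; nothing more can be done
None
```

I shut the lid of the box with only copper tips in it, pushing with the fingertips until it stopped hard at about 12 N. The last picture shows it flat with the box where it was and the bolt-and-nut box still open. I handed the job in at about 13 s; no verdict came back.

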